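# Zero the sample mill and set its grind

### The job

Set the grind on the sample mill: turn the adjustment ring on its top clockwise until you feel the burrs just touch, gently so that they do not jam, then back it off anticlockwise three clicks and let go. Leave the glassware and the other things on the bench where they are.

Things in the scene. Friction and masses are not known exactly. Their poses are not given: they have to be found in the camera images.
- mill: sample mill bolted to the bench: white base 190 x 170 x 45 mm, round metal column 136 mm across (114 at the neck), 185 mm high to the underside of its adjustment ring; discharge spout towards its -x, feed chute (158 mm high, reaching 134 mm out) towards its +x. Origin: centre of the underside, on the ring's axis, z up
- ring: the mill's adjustment ring: dark round collar 104 mm across, 20 mm high, with a grey upright grip bar across it, 84 long, 16 thick, rising 35 mm above the collar. Turns on a vertical axis: clockwise from above closes the burrs. Origin: on the axis at the collar's underside; collar top at z 20 mm, bar top at z 55 mm; x along the bar. Starts 3.5 to 7.5 clicks open of the hidden touching point
- ring_grip (a point): point on the ring's axis in the middle of the grip bar, 24 mm above the collar's top; axes as the ring's. The ring clicks every 24 degrees (15 white dots, one per click); leaving a click takes about 0.15 N m, and let go in between it falls into the nearer click. The touching point is itself a click (zero); let go while pressed against the burrs, the ring springs back into that click
- mill_top (a point): point on the ring's axis at the mill's top, 185 mm above the bench; axes as the mill's. The burrs inside: where they touch differs every time and cannot be seen. From 2 degrees clockwise past click zero they resist, climbing about 0.03 N m per degree, more than any click: 0.25 to 0.4 N m on the ring is a sure touch, above 0.55 N m they jam
- beaker: small open glass beaker, 64 mm across, 50 mm high, in front of the mill's spout; a bystander. Origin: centre of the underside
- jar_a: amber capped sample jar, 48 mm across, 85 mm high, beside the mill; a bystander. Origin: centre of the underside
- jar_b: clear capped sample jar, 48 mm across, 85 mm high, beside the mill; a bystander. Origin: centre of the underside
- funnel: steel funnel standing on its 90 mm mouth, 85 mm high; a bystander. Origin: centre of the underside
- cylinder: tall measuring cylinder, foot 76 mm across, 212 mm high; a bystander. Origin: centre of the underside
- wash: white plastic bottle, 66 mm across, 170 mm high; a bystander. Origin: centre of the underside
- brush: cleaning brush lying on the bench; a bystander. Origin: in its handle

How it is judged:
On the way:
1. the ring is turned clockwise until the burrs touch (at least 3 N between them, for 0.1 s) (contact force between ring and stop above 3 N), for 0.1 s.
At the end, for the whole second after the job is handed in: the ring rests, let go, in the third click anticlockwise from the touching point: 72 degrees open of it, within about 7 degrees (horizontal distance between ring_lug and burr_zero between 0.0322 and 0.0382 m and angular speed of ring below 0.1 rad/s).
It fails at once if the burrs are jammed: more than 20 N between them (0.6 N m on the ring) (contact force between ring and stop above 20 N).
It fails at once if a bystander is moved by more than 30 mm (distance of any of beaker, jar_a, jar_b, funnel, cylinder, wash, brush from where it was at the start of the episode above 0.03 m).
It also fails if it takes over 72 s, if anything falls off the work surface, if the arm or the gripper's body presses on something with over 40 N, if the wrist force passes 120 N, or if a joint passes its speed limit or range.

### The arm

A 6-joint arm with a two-finger parallel gripper is mounted at the origin on the work surface. World frame = base frame: x ahead of the robot, y to its left, z up, the work surface at z = 0. Lengths are in m, angles in rad, forces in N, time in s.
With the tool pointing down it reaches from about 0.375 to 0.975 m from the base axis. Payload 3.8 kg.
Tool frame: the origin (TCP) lies on the centre line of the jaws, within the pads' length; the fingertips stand 22 mm ahead of it and the grasp point (between the pads) lies 3 mm ahead of it; x points along the fingers, y is the direction in which the jaws open and shut, and the axes are right-handed (so a half turn about x gives the same grasp; the last joint's range is limited). The gripper opens to 85 mm and grips with 20 to 120 N. Pads are 22 mm wide; open, the fingers measure 114 mm over their backs; the gripper's body (76 mm by 85 mm) begins 54 mm behind the grasp point. The pads swing forward as they close: fully open they stand 13 mm farther back than shut.
Start: joints at [1.148, 0.264, 1.604, -0, 1.274, -0.037], TCP at [0.254, 0.625, 0.253] pointing down, gripper open.
Joint ranges: [-2.63, 2.63], [-0.94, 2.18], [0.31, 2.57], [-1.31, 4.45], [0, 2.66], [-2.55, 2.55]. Speed limits (rad/s): [2.57, 2.57, 3.14, 3.14, 3.14, 3.14].

### API

Orientations are given as a rotation vector (axis times angle).
In Python, from workcell import monitor, eyes, finish_job gives the robot as it stands. The module is installed in compiled form; this text tells all that it offers.
- The arm moves only by the tool play_rows, never from a script. Its argument "deltas" is a list of rows, each an object of numbers: "wx", "wy", "wz": the turn, a rotation vector about the world's x, y, z in degrees; "x", "y", "z": the shift along the world's x, y, z in mm; "fingers": the closure, from -1 (fully open) to 1 (shut), so that 0 is half open. A call has 1 to 20 rows; each row is the pose to reach, as a shift and turn from the pose commanded when the call began; what a row does not reach only later rows make up. A row lasts 1/8 s, in which the tool goes at most 62.5 mm and 10.7 degrees, less where a joint would pass 70% of its speed; a pose out of reach is approached as far as the arm can. A call with a gripper value outside its range is refused whole. The fingers move at their own pace and stop on an object; "grip_force" is the grip in N (left out, the last holds). Time passes only in rows, so rows that repeat a pose let the fingers close. It gives the time, the measured TCP pose, the force and the opening at its end, in the units of the state.
- monitor.read_state(): the state, without advancing time (a new reading comes with each control period).
- eyes.read_camera(name): name is "scene" or "side" or "wrist"; returns a dict with "frame" (480x640x3 uint8, red, green, blue), "depth" (480x640 float32, m along the optical axis (not along the pixel's ray), 0 where there is no reading), "K" (3x3 intrinsics, pixels), "view" (4x4, takes a point from world to camera coordinates); the wrist camera has in their place "tool_from_camera" (4x4, takes a point from camera to tool coordinates, whose origin is the TCP and whose axes are the tool frame's). Camera axes: x right, y down, z forward; pixel columns grow to the right and rows downward; lengths in m; the calibration is good to about 2 mm. A picture is of the moment at which its call begins: read the wrist's pose just before it.
- finish_job(): hands the job in, once; it reports no verdict.
The state is a dict: "time": time; "q": joint angles; "joint_vel": joint speeds; "joint_torque": joint torques, N m; "tool_pos": TCP position; "tcp_rot": TCP orientation; "wrist_force": force on the tool from outside, world axes, zero at the start; "torque": the same for the moment, N m; "width": opening from 0.0 (shut) to 1.0 (fully open).
Only numpy, scipy, OpenCV 4.12 (cv2) and the standard library are available. Lean on these libraries where they do the work, as an engineer would, in place of code of your own. Each camera call takes 0.05 s, during which the arm holds its last target.

## Working session

There is one attempt and no reset: what is moved stays moved. The work goes in short steps, Python scripts to look and compute and a tool call to move; the robot and the scene stay as the last step left them, time stands still between calls to the robot, and variables do not carry over. Pictures are saved under pics/ and viewed, and the job is handed in when it is done.

Besides the shell and the picture viewer there is one more tool, called by a JSON object that holds its "fn" and its "kwargs". play_rows: Moves the arm, as the interface text tells. Its arguments: {"type":"object","properties":{"deltas":{"type":"array"},"grip_force":{"type":"number"}},"required":["deltas"]}

```bash
mkdir -p pics; cat > h.py <<'E'
import numpy as np,cv2
from workcell import monitor,eyes,finish_job
from scipy.spatial.transform import Rotation as R
def save(n,im): cv2.imwrite('pics/'+n,im[:,:,::-1])
def world(c):
    V=np.linalg.inv(c['view']);K=c['K'];d=c['depth']
    v,u=np.mgrid[0:480,0:640]
    P=np.stack([(u-K[0,2])/K[0,0]*d,(v-K[1,2])/K[1,1]*d,d],-1)
    return P@V[:3,:3].T+V[:3,3]
def show():
    s=monitor.read_state()
    for k,v in s.items(): print(k,np.round(v,4))
E
python3 - <<'E'
from h import *
show()
s=eyes.read_camera('scene');save('s0.png',s['frame'])
t=eyes.read_camera('side');save('t0.png',t['frame'])
for c in(s,t):
    print(np.round(np.linalg.inv(c['view'])[:3],3),c['K'][0])
np.savez('cams.npz',s=s['frame'],sd=s['depth'],t=t['frame'],td=t['depth'])
for n,c in(('s',s),('t',t)):
    W=world(c);ok=(c['depth']>0)&(W[...,2]>.19)&(W[...,2]<.29)
    print(n,ok.sum())
E
```

```text
time 0.0
q [ 1.1481  0.2647  1.6054  0.      1.2737 -0.0369]
joint_vel [ 0.0008  0.     -0.001   0.0012  0.0004  0.001 ]
joint_torque [-1.20000e-03 -5.15107e+01 -3.67312e+01 -1.00000e-04  1.29000e-02
  0.00000e+00]
tool_pos [0.2537 0.6248 0.252 ]
tcp_rot [ 0.301   1.55   -0.3044]
wrist_force [ 0.2662 -0.0383 -0.2655]
torque [ 0.0143  0.0153 -0.0388]
width 0.999
[[-0.029  0.73  -0.682  1.223]
 [ 0.999  0.034 -0.005  0.023]
 [ 0.019 -0.682 -0.731  0.921]] [479.17876864   0.         323.08547984]
[[ 0.864 -0.355  0.356  0.168]
 [-0.503 -0.598  0.624 -0.612]
 [-0.009 -0.719 -0.695  0.846]] [465.32887647   0.         315.81145545]
s 7466
t 22808
```

View pics/s0.png

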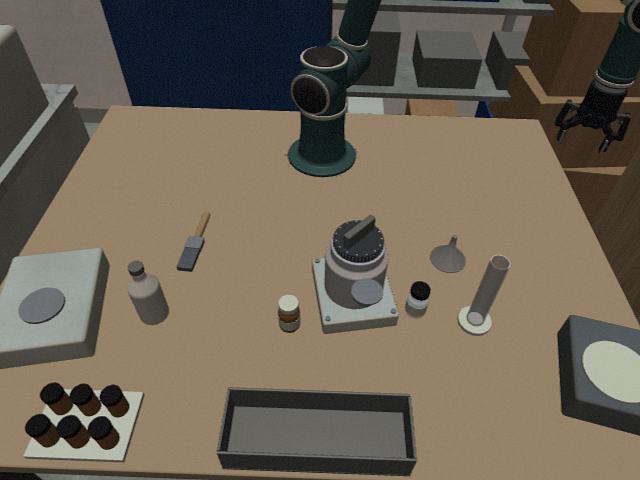

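View pics/t0.png

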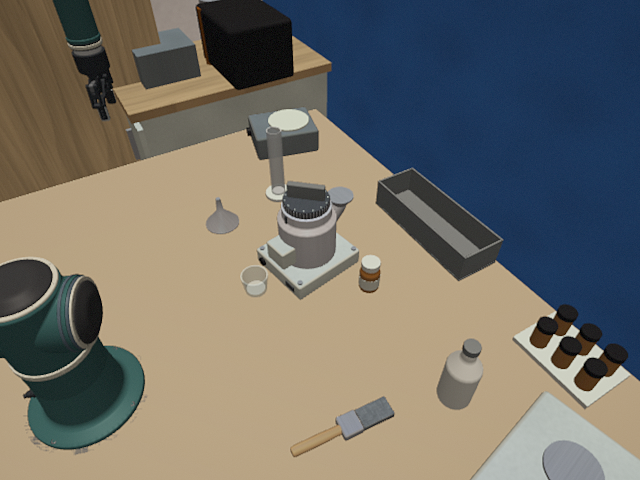

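The scene picture shows the ring at about (358,241) with its bar, and the side picture shows the same at (306,195). Next I'll measure the bar and ring from depth and rays.

```bash
python3 - <<'E'
from h import *
for n,box in(('scene',(320,400,205,270)),('side',(270,345,175,225))):
    c=eyes.read_camera(n);W=world(c);u0,u1,v0,v1=box
    m=np.zeros((480,640),bool);m[v0:v1,u0:u1]=1
    z=W[...,2]
    b=m&(z>.232)&(z<.247)
    col=m&(z>.198)&(z<.209)
    pb=W[b];print(n,'bar top',b.sum(),pb.mean(0).round(4),'zmax',np.percentile(z[m],99.5))
    r=cv2.minAreaRect((pb[:,:2]*1000).astype(np.float32));print('rect',r)
    e,ev=np.linalg.eigh(np.cov(pb[:,:2].T));print('yaw',np.degrees(np.arctan2(ev[1,1],ev[0,1])))
    pc=W[col];print('collar',col.sum(),cv2.minEnclosingCircle((pc[:,:2]*1000).astype(np.float32)))
    # base z>.035..05
    im=cv2.resize(c['frame'][v0-25:v1+55,u0-30:u1+30],None,fx=5,fy=5,interpolation=cv2.INTER_CUBIC);
    im=im[:600,:800];save('z_'+n+'.png',im)
E
```

```text
scene bar top 280 [0.5478 0.09   0.2379] zmax 0.9205101536062313
rect ((545.1013793945312, 91.01588439941406), (17.068559646606445, 84.86725616455078), 48.130191802978516)
yaw 137.881881187947
collar 1107 ((544.3920288085938, 90.56778717041016), 53.94795227050781)
side bar top 276 [0.5421 0.0872 0.2383] zmax 0.24199847202828653
rect ((543.1582641601562, 89.21669006347656), (17.646989822387695, 83.70880126953125), 46.73714065551758)
yaw 137.80676030921657
collar 713 ((543.0006103515625, 87.99493408203125), 52.4661865234375)
```

```bash
python3 - <<'E'
from h import *
# heights and xy of neighbours for clearance
for n in('scene','side'):
    c=eyes.read_camera(n);W=world(c);z=W[...,2]
    m=(z>.03)&(z<.3)&(W[...,0]>.3)&(W[...,0]<.95)&(abs(W[...,1])<.45)&(c['depth']>0)
    k,l,st,ce=cv2.connectedComponentsWithStats(m.astype(np.uint8))
    for i in range(1,k):
        if st[i,4]>60:
            p=W[l==i];print(n,st[i],p.min(0).round(3),p.max(0).round(3))
E
```

```text
scene [ 312  215   87  113 6839] [ 0.463 -0.008  0.03 ] [0.676 0.189 0.242]
scene [441 235  19  24 248] [0.396 0.312 0.03 ] [0.439 0.356 0.085]
scene [ 468  254   43   68 1366] [0.583 0.346 0.03 ] [0.624 0.386 0.214]
scene [ 128  260   39   59 1503] [ 0.585 -0.39   0.03 ] [ 0.646 -0.326  0.173]
scene [407 281  24  31 572] [0.555 0.211 0.03 ] [0.603 0.258 0.088]
scene [278 295  23  32 590] [ 0.607 -0.076  0.03 ] [ 0.652 -0.027  0.088]
scene [ 70 383  29  29 585] [ 0.82  -0.439  0.03 ] [ 0.858 -0.399  0.078]
scene [100 385  28  29 560] [ 0.821 -0.383  0.03 ] [ 0.858 -0.345  0.076]
scene [ 217  387  200   84 5678] [ 0.818 -0.15   0.03 ] [0.94  0.191 0.083]
scene [  57  415   61   31 1274] [ 0.879 -0.438  0.03 ] [ 0.918 -0.345  0.077]
side [266 126  19  65 913] [0.581 0.343 0.03 ] [0.622 0.389 0.215]
side [ 376  167  127  106 4161] [ 0.816 -0.151  0.03 ] [0.942 0.194 0.084]
side [ 257  180  102  112 6867] [ 0.434 -0.011  0.03 ] [0.676 0.163 0.243]
side [212 197  18  24 227] [0.391 0.308 0.03 ] [0.437 0.347 0.087]
side [359 255  22  31 557] [ 0.602 -0.077  0.03 ] [ 0.647 -0.031  0.088]
side [240 265  28  26 381] [0.363 0.043 0.03 ] [0.425 0.11  0.054]
side [531 304  47  40 969] [ 0.819 -0.384  0.03 ] [ 0.918 -0.345  0.079]
side [ 553  323   49   41 1067] [ 0.817 -0.438  0.03 ] [ 0.919 -0.4    0.078]
side [ 438  338   45   65 2002] [ 0.578 -0.395  0.03 ] [ 0.639 -0.329  0.173]
```

```bash
python3 - <<'E'
from h import *
s=monitor.read_state()
r=R.from_rotvec(s['tcp_rot']);M=r.as_matrix();print(M.round(3))
yaw=np.degrees(np.arctan2(M[1,1],M[0,1]));q1=np.degrees(s['q'][0]);q6=np.degrees(s['q'][5])
print('jaw yaw',yaw,'q1',q1,'q6',q6)
print('yaw-q1',yaw-q1)
q1n=np.degrees(np.arctan2(.09,.544))
for j in(48,-132): 
    print(j,'turn about z from now',j-yaw, 'yaw rel', j-q1n)
E
```

```text
[[-0.     0.376  0.926]
 [-0.001  0.926 -0.376]
 [-1.    -0.001 -0.   ]]
jaw yaw 67.89402003250696 q1 65.78205512002303 q6 -2.111468733160074
yaw-q1 2.111964912483927
48 turn about z from now -19.89402003250696 yaw rel 38.606009041048935
-132 turn about z from now -199.89402003250694 yaw rel -141.39399095895106
```

View pics/z_scene.png

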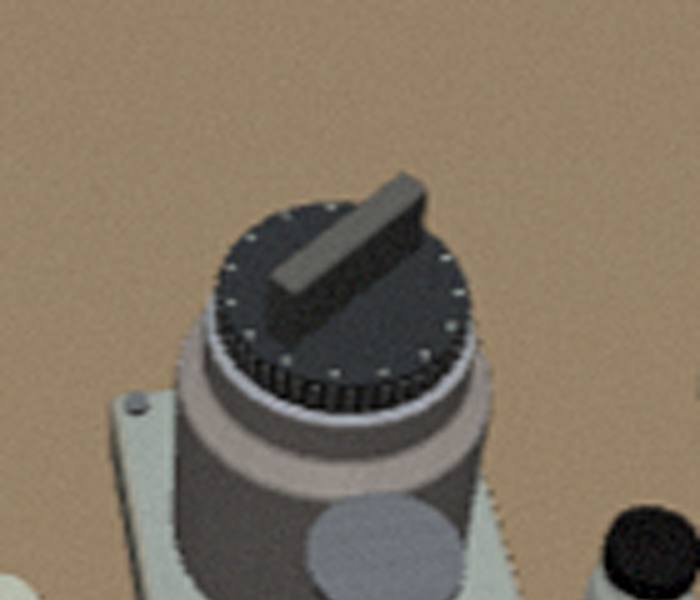

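View pics/z_side.png

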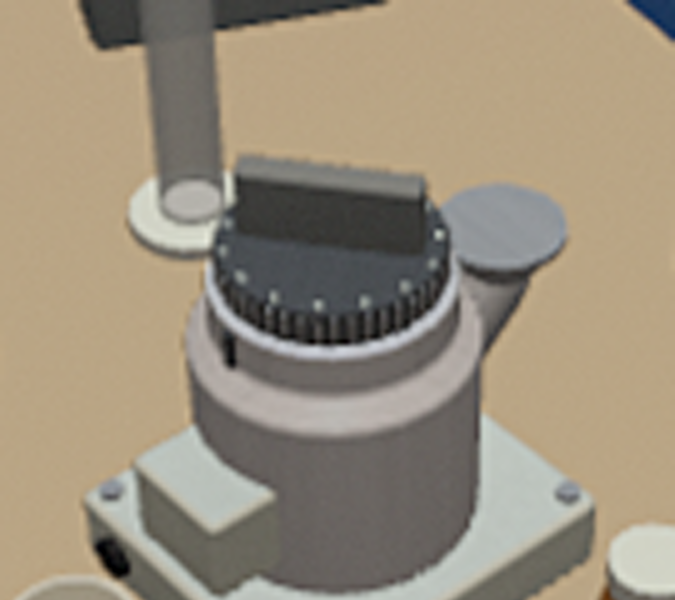

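{"fn": "play_rows", "kwargs": {"deltas": [{"z": 50, "fingers": -1}, {"x": 290, "y": -535, "z": 58, "wz": -20, "fingers": -1}, {"x": 290, "y": -535, "z": 58, "wz": -20, "fingers": -1}, {"x": 290, "y": -535, "z": 58, "wz": -20, "fingers": -1}, {"x": 290, "y": -535, "z": 58, "wz": -20, "fingers": -1}, {"x": 290, "y": -535, "z": 58, "wz": -20, "fingers": -1}, {"x": 290, "y": -535, "z": 58, "wz": -20, "fingers": -1}, {"x": 290, "y": -535, "z": 58, "wz": -20, "fingers": -1}, {"x": 290, "y": -535, "z": 58, "wz": -20, "fingers": -1}, {"x": 290, "y": -535, "z": 58, "wz": -20, "fingers": -1}, {"x": 290, "y": -535, "z": 58, "wz": -20, "fingers": -1}, {"x": 290, "y": -535, "z": 58, "wz": -20, "fingers": -1}, {"x": 290, "y": -535, "z": 58, "wz": -20, "fingers": -1}, {"x": 290, "y": -535, "z": 58, "wz": -20, "fingers": -1}]}}

```text
schema error: expected keys wx, wy, wz, x, y, z, fingers
```

```bash
python3 - <<'E'
from h import *
s=monitor.read_state();c=eyes.read_camera('wrist');save('w1.png',c['frame'])
T=np.eye(4);T[:3,:3]=R.from_rotvec(s['tcp_rot']).as_matrix();T[:3,3]=s['tool_pos']
c['view']=np.linalg.inv(T@c['tool_from_camera']);W=world(c);z=W[...,2]
show()
near=np.hypot(W[...,0]-.544,W[...,1]-.09)<.07
b=near&(z>.234)&(z<.246)&(c['depth']>0)
pb=(W[b][:,:2]*1000).astype(np.float32);print(b.sum(),cv2.minAreaRect(pb),np.percentile(z[near],99))
col=near&(z>.199)&(z<.21)&(c['depth']>0);print(col.sum(),cv2.minEnclosingCircle((W[col][:,:2]*1000).astype(np.float32)))
E
```

```text
time 0.35
q [ 1.1481  0.2641  1.6043 -0.      1.2737 -0.0369]
joint_vel [ 0.0008 -0.0028 -0.0026 -0.0001  0.0022  0.0012]
joint_torque [-1.00000e-04 -5.14259e+01 -3.66956e+01 -0.00000e+00  6.20000e-03
 -0.00000e+00]
tool_pos [0.254  0.6252 0.253 ]
tcp_rot [ 0.3023  1.5496 -0.3031]
wrist_force [ 0.1471 -0.3492 -0.5192]
torque [ 0.0211 -0.0373  0.0553]
width 1.0006Traceback (most recent call last):
  File "<stdin>", line 8, in <module>
    return _quantile_unchecked(
        a, q, axis, out, overwrite_input, method, keepdims, weights)
    return _ureduce(a,
                    func=_quantile_ureduce_func,
    ...<5 lines>...
                    overwrite_input=overwrite_input,
                    method=method)
    r = func(a, **kwargs)
    result = _quantile(arr,
                       quantiles=q,
    ...<2 lines>...
                       out=out,
                       weights=wgt)
    slices_having_nans = np.isnan(arr[-1, ...])
                                  ~~~^^^^^^^^^
IndexError: index -1 is out of bounds for axis 0 with size 0
```

View pics/w1.png

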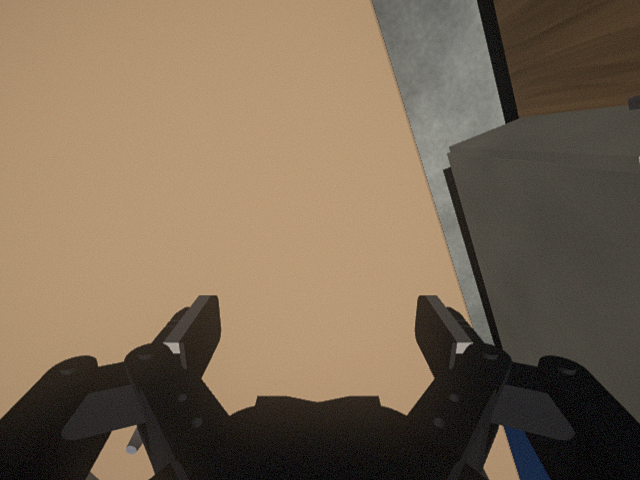

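The call was refused because every row needs all the keys, so nothing moved. The wrist view shows only the bench edge.

{"fn": "play_rows", "kwargs": {"deltas": [{"wx": 0, "wy": 0, "wz": 0, "x": 0, "y": 0, "z": 50, "fingers": -1}, {"wx": 0, "wy": 0, "wz": -20, "x": 290, "y": -535, "z": 58, "fingers": -1}, {"wx": 0, "wy": 0, "wz": -20, "x": 290, "y": -535, "z": 58, "fingers": -1}, {"wx": 0, "wy": 0, "wz": -20, "x": 290, "y": -535, "z": 58, "fingers": -1}, {"wx": 0, "wy": 0, "wz": -20, "x": 290, "y": -535, "z": 58, "fingers": -1}, {"wx": 0, "wy": 0, "wz": -20, "x": 290, "y": -535, "z": 58, "fingers": -1}, {"wx": 0, "wy": 0, "wz": -20, "x": 290, "y": -535, "z": 58, "fingers": -1}, {"wx": 0, "wy": 0, "wz": -20, "x": 290, "y": -535, "z": 58, "fingers": -1}, {"wx": 0, "wy": 0, "wz": -20, "x": 290, "y": -535, "z": 58, "fingers": -1}, {"wx": 0, "wy": 0, "wz": -20, "x": 290, "y": -535, "z": 58, "fingers": -1}, {"wx": 0, "wy": 0, "wz": -20, "x": 290, "y": -535, "z": 58, "fingers": -1}, {"wx": 0, "wy": 0, "wz": -20, "x": 290, "y": -535, "z": 58, "fingers": -1}, {"wx": 0, "wy": 0, "wz": -20, "x": 290, "y": -535, "z": 58, "fingers": -1}, {"wx": 0, "wy": 0, "wz": -20, "x": 290, "y": -535, "z": 58, "fingers": -1}]}}

```text
time: 2.1
tool_pos: [0.5435, 0.0915, 0.3113]
tcp_rot: [0.574, 1.494, -0.573]
wrist_force: [-1.0, 0.5, -0.2]
width: 1.001
```

```bash
cat > wr.py <<'E'
from h import *
import sys
s=monitor.read_state();c=eyes.read_camera('wrist');save(sys.argv[1],c['frame'])
T=np.eye(4);T[:3,:3]=R.from_rotvec(s['tcp_rot']).as_matrix();T[:3,3]=s['tool_pos']
c['view']=np.linalg.inv(T@c['tool_from_camera']);W=world(c);z=W[...,2]
show();M=T[:3,:3];print('jaw yaw',np.degrees(np.arctan2(M[1,1],M[0,1])))
near=(np.hypot(W[...,0]-.544,W[...,1]-.09)<.07)&(c['depth']>0)
b=near&(z>.234)&(z<.246)
pb=(W[b][:,:2]*1000).astype(np.float32)
if len(pb): print(b.sum(),W[b].mean(0),cv2.minAreaRect(pb))
col=near&(z>.199)&(z<.21);print(col.sum())
if col.sum(): print(cv2.minEnclosingCircle((W[col][:,:2]*1000).astype(np.float32)))
E
python3 wr.py w2.png
```

```text
time 2.15
q [ 1.2160e-01 -2.4000e-03  1.7966e+00  3.0000e-04  1.3475e+00 -7.1620e-01]
joint_vel [ 0.0024  0.001  -0.0007 -0.0019 -0.0023 -0.0005]
joint_torque [-3.28700e-01 -3.72671e+01 -3.75173e+01 -1.83000e-02 -2.90000e-03
  3.20000e-03]
tool_pos [0.5435 0.0916 0.3113]
tcp_rot [ 0.5735  1.4938 -0.5732]
wrist_force [-0.0034  0.4701 -0.4401]
torque [-0.0108 -0.0235 -0.0126]
width 0.9981
jaw yaw 47.983455118861585
3245 [0.54112925 0.09046471 0.24091556] ((543.3974609375, 88.36338806152344), (15.998618125915527, 83.27009582519531), 47.941654205322266)
12595
((543.864990234375, 88.11565399169922), 53.37751770019531)
```

View pics/w2.png

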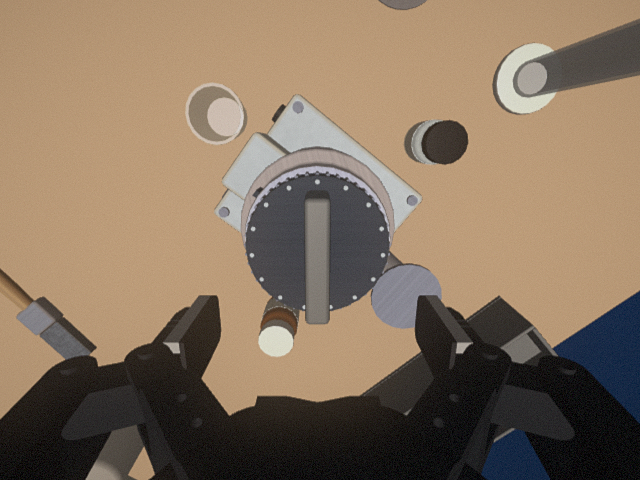

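The bar (317,255) stands vertical and centred between the jaws, and its size checks out at 83 x 16 mm. Its axis is at about (0.5437, 0.0885). I'll lower onto it and close gently. A 20 N grip on 22 mm pads also limits the torque I can apply to about 0.44 N m.

{"fn": "play_rows", "kwargs": {"deltas": [{"wx": 0, "wy": 0, "wz": 0, "x": 0, "y": -2.5, "z": -40, "fingers": -1}, {"wx": 0, "wy": 0, "wz": 0, "x": 0, "y": -2.5, "z": -65, "fingers": -1}, {"wx": 0, "wy": 0, "wz": 0, "x": 0, "y": -2.5, "z": -78, "fingers": -1}, {"wx": 0, "wy": 0, "wz": 0, "x": 0, "y": -2.5, "z": -78, "fingers": -1}], "grip_force": 20}}

```text
time: 2.65
tool_pos: [0.5432, 0.0885, 0.2325]
tcp_rot: [0.573, 1.495, -0.575]
wrist_force: [0.6, -0.9, -0.7]
width: 1.002
```

{"fn": "play_rows", "kwargs": {"deltas": [{"wx": 0, "wy": 0, "wz": 0, "x": 0, "y": 0, "z": 0, "fingers": 0.3}, {"wx": 0, "wy": 0, "wz": 0, "x": 0, "y": 0, "z": 0, "fingers": 1}, {"wx": 0, "wy": 0, "wz": 0, "x": 0, "y": 0, "z": 0, "fingers": 1}, {"wx": 0, "wy": 0, "wz": 0, "x": 0, "y": 0, "z": 0, "fingers": 1}, {"wx": 0, "wy": 0, "wz": 0, "x": 0, "y": 0, "z": 0, "fingers": 1}, {"wx": 0, "wy": 0, "wz": 0, "x": 0, "y": 0, "z": 0, "fingers": 1}, {"wx": 0, "wy": 0, "wz": 0, "x": 0, "y": 0, "z": 0, "fingers": 1}, {"wx": 0, "wy": 0, "wz": 0, "x": 0, "y": 0, "z": 0, "fingers": 1}], "grip_force": 20}}

```text
time: 3.65
tool_pos: [0.5454, 0.089, 0.2342]
tcp_rot: [0.577, 1.491, -0.572]
wrist_force: [3.1, 4.3, -0.6]
width: 0.182
```

```bash
python3 wr.py w3.png
```

```text
time 3.7
q [ 0.1157  0.0439  1.8921  0.002   1.2019 -0.7211]
joint_vel [ 0.0003  0.0007 -0.0001  0.0011 -0.0005 -0.0004]
joint_torque [ -2.1141 -38.6976 -34.1024  -0.9264   1.0437   0.0645]
tool_pos [0.5454 0.0891 0.2341]
tcp_rot [ 0.5771  1.4908 -0.5718]
wrist_force [3.6977 4.3815 0.3179]
torque [ 0.3974 -0.2471  0.1058]
width 0.1826
jaw yaw 47.9039840925856
8104 [0.53790429 0.09328255 0.24087715] ((541.4845581054688, 90.73847961425781), (40.6217155456543, 76.57404327392578), 66.85877990722656)
18680
((543.9441528320312, 87.96392059326172), 53.507816314697266)
```

View pics/w3.png

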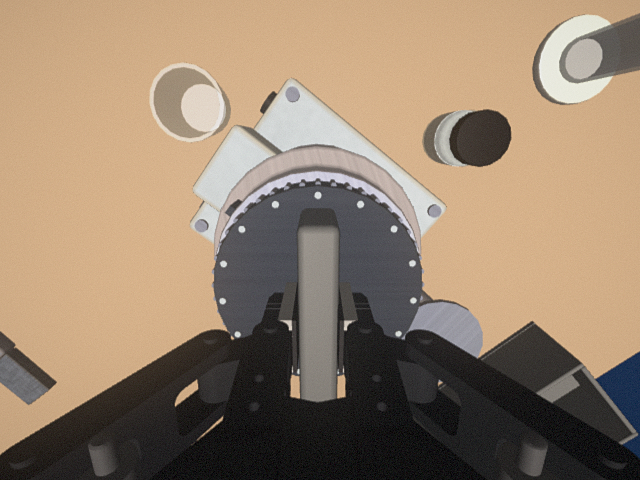

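{"fn": "play_rows", "kwargs": {"deltas": [{"wx": 0, "wy": 0, "wz": 0, "x": 1.5, "y": 1, "z": 0, "fingers": 1}, {"wx": 0, "wy": 0, "wz": -3, "x": 1.5, "y": 1, "z": 0, "fingers": 1}, {"wx": 0, "wy": 0, "wz": -6, "x": 1.5, "y": 1, "z": 0, "fingers": 1}, {"wx": 0, "wy": 0, "wz": -9, "x": 1.5, "y": 1, "z": 0, "fingers": 1}, {"wx": 0, "wy": 0, "wz": -12, "x": 1.5, "y": 1, "z": 0, "fingers": 1}, {"wx": 0, "wy": 0, "wz": -15, "x": 1.5, "y": 1, "z": 0, "fingers": 1}, {"wx": 0, "wy": 0, "wz": -18, "x": 1.5, "y": 1, "z": 0, "fingers": 1}, {"wx": 0, "wy": 0, "wz": -21, "x": 1.5, "y": 1, "z": 0, "fingers": 1}, {"wx": 0, "wy": 0, "wz": -24, "x": 1.5, "y": 1, "z": 0, "fingers": 1}, {"wx": 0, "wy": 0, "wz": -24, "x": 1.5, "y": 1, "z": 0, "fingers": 1}]}}

```text
time: 4.95
tool_pos: [0.5451, 0.0888, 0.2341]
tcp_rot: [0.897, 1.379, -0.897]
wrist_force: [-3.3, 0.9, 5.2]
width: 0.178
```

```bash
cat > st.py <<'E'
from h import *
s=monitor.read_state();M=R.from_rotvec(s['tcp_rot']).as_matrix()
print('t',s['time'],'yaw',round(np.degrees(np.arctan2(M[1,1],M[0,1])),2),'pos',s['tool_pos'].round(4) if hasattr(s['tool_pos'],'round') else s['tool_pos'],'F',np.round(s['wrist_force'],2),'T',np.round(s['torque'],3),'q6',np.round(np.degrees(s['q'][5]),2),'tq6',np.round(s['joint_torque'][5],3),'w',np.round(s['width'],3),'tilt',M[:,0].round(3))
E
python3 st.py
```

```text
t 4.95 yaw 23.89 pos [0.5451 0.0888 0.2341] F [-3.35  0.87  5.21] T [ 0.064  0.601 -0.031] q6 -17.22 tq6 0.117 w 0.178 tilt [-0.001 -0.    -1.   ]
```

{"fn": "play_rows", "kwargs": {"deltas": [{"wx": 0, "wy": 0, "wz": -3, "x": -0.5, "y": 0, "z": 0, "fingers": 1}, {"wx": 0, "wy": 0, "wz": -6, "x": -0.5, "y": 0, "z": 0, "fingers": 1}, {"wx": 0, "wy": 0, "wz": -9, "x": -0.5, "y": 0, "z": 0, "fingers": 1}, {"wx": 0, "wy": 0, "wz": -12, "x": -0.5, "y": 0, "z": 0, "fingers": 1}, {"wx": 0, "wy": 0, "wz": -15, "x": -0.5, "y": 0, "z": 0, "fingers": 1}, {"wx": 0, "wy": 0, "wz": -18, "x": -0.5, "y": 0, "z": 0, "fingers": 1}, {"wx": 0, "wy": 0, "wz": -21, "x": -0.5, "y": 0, "z": 0, "fingers": 1}, {"wx": 0, "wy": 0, "wz": -24, "x": -0.5, "y": 0, "z": 0, "fingers": 1}, {"wx": 0, "wy": 0, "wz": -27, "x": -0.5, "y": 0, "z": 0, "fingers": 1}, {"wx": 0, "wy": 0, "wz": -30, "x": -0.5, "y": 0, "z": 0, "fingers": 1}, {"wx": 0, "wy": 0, "wz": -33, "x": -0.5, "y": 0, "z": 0, "fingers": 1}, {"wx": 0, "wy": 0, "wz": -36, "x": -0.5, "y": 0, "z": 0, "fingers": 1}, {"wx": 0, "wy": 0, "wz": -39, "x": -0.5, "y": 0, "z": 0, "fingers": 1}, {"wx": 0, "wy": 0, "wz": -42, "x": -0.5, "y": 0, "z": 0, "fingers": 1}, {"wx": 0, "wy": 0, "wz": -45, "x": -0.5, "y": 0, "z": 0, "fingers": 1}, {"wx": 0, "wy": 0, "wz": -48, "x": -0.5, "y": 0, "z": 0, "fingers": 1}, {"wx": 0, "wy": 0, "wz": -48, "x": -0.5, "y": 0, "z": 0, "fingers": 1}]}}

```text
time: 7.08
tool_pos: [0.5441, 0.0889, 0.2341]
tcp_rot: [1.511, 0.981, -1.514]
wrist_force: [-3.3, 0.3, 6.7]
width: 0.182
```

```bash
python3 st.py
```

```text
t 7.075 yaw -24.11 pos [0.5441 0.0889 0.2341] F [-3.27  0.31  6.73] T [ 0.137  0.814 -0.014] q6 30.78 tq6 0.114 w 0.182 tilt [-0.002  0.    -1.   ]
```

{"fn": "play_rows", "kwargs": {"deltas": [{"wx": 0, "wy": 0, "wz": -2, "x": 0, "y": 0, "z": 0, "fingers": 1}, {"wx": 0, "wy": 0, "wz": -4, "x": 0, "y": 0, "z": 0, "fingers": 1}, {"wx": 0, "wy": 0, "wz": -6, "x": 0, "y": 0, "z": 0, "fingers": 1}, {"wx": 0, "wy": 0, "wz": -6, "x": 0, "y": 0, "z": 0, "fingers": 1}]}}

```text
time: 7.58
tool_pos: [0.5441, 0.089, 0.2341]
tcp_rot: [1.584, 0.914, -1.587]
wrist_force: [-4.5, 0.8, 6.6]
width: 0.182
```

```bash
python3 st.py
```

```text
t 7.575 yaw -30.1 pos [0.5441 0.089  0.2341] F [-4.47  0.84  6.58] T [ 0.111  0.778 -0.054] q6 36.78 tq6 0.034 w 0.182 tilt [-0.002  0.    -1.   ]
```

```bash
python3 wr.py w4.png >/dev/null; for i in 1 2 3; do python3 st.py; done
```

```text
t 7.625 yaw -30.1 pos [0.544  0.089  0.2341] F [-5.39  0.52  6.58] T [ 0.14   0.815 -0.015] q6 36.77 tq6 -0.025 w 0.183 tilt [-0.002  0.    -1.   ]
t 7.625 yaw -30.1 pos [0.544  0.089  0.2341] F [-5.39  0.52  6.58] T [ 0.14   0.815 -0.015] q6 36.77 tq6 -0.025 w 0.183 tilt [-0.002  0.    -1.   ]
t 7.625 yaw -30.1 pos [0.544  0.089  0.2341] F [-5.39  0.52  6.58] T [ 0.14   0.815 -0.015] q6 36.77 tq6 -0.025 w 0.183 tilt [-0.002  0.    -1.   ]
```

View pics/w4.png

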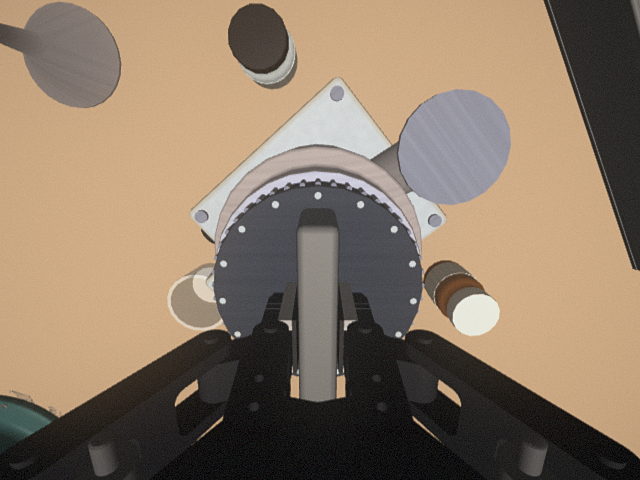

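{"fn": "play_rows", "kwargs": {"deltas": [{"wx": 0, "wy": 0, "wz": -2, "x": 0, "y": 0, "z": 0, "fingers": 1}, {"wx": 0, "wy": 0, "wz": -3, "x": 0, "y": 0, "z": 0, "fingers": 1}, {"wx": 0, "wy": 0, "wz": -3, "x": 0, "y": 0, "z": 0, "fingers": 1}]}}

```text
time: 8.0
tool_pos: [0.544, 0.089, 0.2341]
tcp_rot: [1.619, 0.88, -1.622]
wrist_force: [-4.8, 0.2, 6.8]
width: 0.182
```

```bash
python3 st.py
```

```text
t 8.0 yaw -33.09 pos [0.544  0.089  0.2341] F [-4.83  0.24  6.79] T [0.24  0.862 0.009] q6 39.76 tq6 0.052 w 0.182 tilt [-0.002  0.    -1.   ]
```

{"fn": "play_rows", "kwargs": {"deltas": [{"wx": 0, "wy": 0, "wz": -2, "x": 0, "y": 0, "z": 0, "fingers": 1}, {"wx": 0, "wy": 0, "wz": -3, "x": 0, "y": 0, "z": 0, "fingers": 1}, {"wx": 0, "wy": 0, "wz": -3, "x": 0, "y": 0, "z": 0, "fingers": 1}]}}

```text
time: 8.38
tool_pos: [0.544, 0.089, 0.2341]
tcp_rot: [1.655, 0.844, -1.658]
wrist_force: [-4.2, 0.4, 7.1]
width: 0.179
```

```bash
python3 st.py
```

```text
t 8.375 yaw -36.1 pos [0.544  0.089  0.2341] F [-4.22  0.36  7.05] T [0.248 0.89  0.106] q6 42.77 tq6 0.091 w 0.179 tilt [-0.002  0.    -1.   ]
```

{"fn": "play_rows", "kwargs": {"deltas": [{"wx": 0, "wy": 0, "wz": -2, "x": 0, "y": 0, "z": 0, "fingers": 1}, {"wx": 0, "wy": 0, "wz": -3, "x": 0, "y": 0, "z": 0, "fingers": 1}, {"wx": 0, "wy": 0, "wz": -3, "x": 0, "y": 0, "z": 0, "fingers": 1}]}}

```text
time: 8.75
tool_pos: [0.5439, 0.0891, 0.2341]
tcp_rot: [1.69, 0.806, -1.694]
wrist_force: [-5.9, 1.0, 6.8]
width: 0.18
```

```bash
python3 st.py
```

```text
t 8.75 yaw -39.11 pos [0.5439 0.0891 0.2341] F [-5.92  1.02  6.84] T [ 0.172  0.916 -0.098] q6 45.78 tq6 -0.1 w 0.18 tilt [-0.002  0.001 -1.   ]
```

{"fn": "play_rows", "kwargs": {"deltas": [{"wx": 0, "wy": 0, "wz": -2, "x": 0, "y": 0, "z": 0, "fingers": 1}, {"wx": 0, "wy": 0, "wz": -3, "x": 0, "y": 0, "z": 0, "fingers": 1}, {"wx": 0, "wy": 0, "wz": -3, "x": 0, "y": 0, "z": 0, "fingers": 1}]}}

```text
time: 9.12
tool_pos: [0.5439, 0.0891, 0.2341]
tcp_rot: [1.725, 0.768, -1.729]
wrist_force: [-5.1, 2.2, 7.1]
width: 0.182
```

```bash
python3 st.py
```

```text
t 9.125 yaw -42.11 pos [0.5439 0.0891 0.2341] F [-5.06  2.18  7.09] T [ 0.262  0.942 -0.056] q6 48.78 tq6 -0.065 w 0.182 tilt [-0.002  0.001 -1.   ]
```

{"fn": "play_rows", "kwargs": {"deltas": [{"wx": 0, "wy": 0, "wz": -2, "x": 0, "y": 0, "z": 0, "fingers": 1}, {"wx": 0, "wy": 0, "wz": -3, "x": 0, "y": 0, "z": 0, "fingers": 1}, {"wx": 0, "wy": 0, "wz": -3, "x": 0, "y": 0, "z": 0, "fingers": 1}]}}

```text
time: 9.5
tool_pos: [0.5438, 0.0891, 0.2341]
tcp_rot: [1.76, 0.729, -1.764]
wrist_force: [-6.7, 0.8, 6.3]
width: 0.183
```

```bash
python3 st.py
```

```text
t 9.5 yaw -45.12 pos [0.5438 0.0891 0.2341] F [-6.72  0.81  6.32] T [ 0.289  0.928 -0.166] q6 51.78 tq6 -0.123 w 0.183 tilt [-0.002  0.001 -1.   ]
```

{"fn": "play_rows", "kwargs": {"deltas": [{"wx": 0, "wy": 0, "wz": -1, "x": -1.5, "y": 0, "z": 1, "fingers": 1}, {"wx": 0, "wy": 0, "wz": -3, "x": -1.5, "y": 0, "z": 1, "fingers": 1}, {"wx": 0, "wy": 0, "wz": -3, "x": -1.5, "y": 0, "z": 1, "fingers": 1}]}}

```text
time: 9.88
tool_pos: [0.5437, 0.0892, 0.2342]
tcp_rot: [1.796, 0.688, -1.795]
wrist_force: [1.5, 2.7, -0.6]
width: 0.184
```

```bash
python3 st.py
```

```text
t 9.875 yaw -48.12 pos [0.5437 0.0892 0.2342] F [ 1.53  2.7  -0.64] T [ 0.55  -0.002  0.026] q6 54.82 tq6 0.128 w 0.184 tilt [ 0.     0.001 -1.   ]
```

{"fn": "play_rows", "kwargs": {"deltas": [{"wx": 0, "wy": 0, "wz": -2, "x": 0, "y": 0, "z": 0, "fingers": 1}, {"wx": 0, "wy": 0, "wz": -4, "x": 0, "y": 0, "z": 0, "fingers": 1}, {"wx": 0, "wy": 0, "wz": -4, "x": 0, "y": 0, "z": 0, "fingers": 1}]}}

```text
time: 10.25
tool_pos: [0.5436, 0.0892, 0.2341]
tcp_rot: [1.841, 0.632, -1.841]
wrist_force: [1.8, 4.7, -1.2]
width: 0.182
```

```bash
python3 st.py
```

```text
t 10.25 yaw -52.14 pos [0.5436 0.0892 0.2341] F [ 1.78  4.69 -1.19] T [ 0.886 -0.208  0.039] q6 58.83 tq6 0.173 w 0.182 tilt [ 0.     0.001 -1.   ]
```

{"fn": "play_rows", "kwargs": {"deltas": [{"wx": 0, "wy": 0, "wz": -2, "x": 0, "y": 0, "z": 0, "fingers": 1}, {"wx": 0, "wy": 0, "wz": -4, "x": 0, "y": 0, "z": 0, "fingers": 1}, {"wx": 0, "wy": 0, "wz": -4, "x": 0, "y": 0, "z": 0, "fingers": 1}]}}

```text
time: 10.62
tool_pos: [0.5435, 0.0893, 0.2341]
tcp_rot: [1.886, 0.574, -1.885]
wrist_force: [2.4, 5.1, -1.6]
width: 0.184
```

```bash
python3 st.py
```

```text
t 10.625 yaw -56.16 pos [0.5435 0.0893 0.2341] F [ 2.37  5.13 -1.62] T [ 0.903 -0.218  0.037] q6 62.85 tq6 0.11 w 0.184 tilt [ 0.     0.001 -1.   ]
```

{"fn": "play_rows", "kwargs": {"deltas": [{"wx": 0, "wy": 0, "wz": -2, "x": 0.5, "y": 1, "z": 0, "fingers": 1}, {"wx": 0, "wy": 0, "wz": -4, "x": 0.5, "y": 1, "z": 0, "fingers": 1}, {"wx": 0, "wy": 0, "wz": -4, "x": 0.5, "y": 1, "z": 0, "fingers": 1}]}}

```text
time: 11.0
tool_pos: [0.5436, 0.0895, 0.2341]
tcp_rot: [1.927, 0.514, -1.929]
wrist_force: [-1.5, 0.1, -0.0]
width: 0.179
```

```bash
python3 st.py
```

```text
t 11.0 yaw -60.14 pos [0.5436 0.0895 0.2341] F [-1.53  0.15 -0.01] T [0.312 0.264 0.004] q6 66.93 tq6 0.121 w 0.179 tilt [-0.001 -0.001 -1.   ]
```

{"fn": "play_rows", "kwargs": {"deltas": [{"wx": 0, "wy": 0, "wz": -2, "x": 0, "y": 0, "z": 0, "fingers": 1}, {"wx": 0, "wy": 0, "wz": -4, "x": 0, "y": 0, "z": 0, "fingers": 1}, {"wx": 0, "wy": 0, "wz": -4, "x": 0, "y": 0, "z": 0, "fingers": 1}]}}

```text
time: 11.38
tool_pos: [0.5435, 0.0896, 0.2341]
tcp_rot: [1.97, 0.452, -1.972]
wrist_force: [-2.6, -1.1, 0.9]
width: 0.181
```

```bash
python3 st.py
```

```text
t 11.375 yaw -64.15 pos [0.5435 0.0896 0.2341] F [-2.58 -1.14  0.95] T [ 0.195  0.575 -0.112] q6 70.94 tq6 0.098 w 0.181 tilt [-0.001 -0.001 -1.   ]
```

{"fn": "play_rows", "kwargs": {"deltas": [{"wx": 0, "wy": 0, "wz": -2, "x": 0, "y": 0, "z": 0, "fingers": 1}, {"wx": 0, "wy": 0, "wz": -4, "x": 0, "y": 0, "z": 0, "fingers": 1}, {"wx": 0, "wy": 0, "wz": -4, "x": 0, "y": 0, "z": 0, "fingers": 1}]}}

```text
time: 11.75
tool_pos: [0.5435, 0.0896, 0.2341]
tcp_rot: [2.011, 0.388, -2.014]
wrist_force: [-4.6, -1.6, 0.8]
width: 0.185
```

```bash
python3 st.py
```

```text
t 11.75 yaw -68.14 pos [0.5435 0.0896 0.2341] F [-4.65 -1.61  0.79] T [-0.109  0.864 -0.192] q6 74.94 tq6 -0.064 w 0.185 tilt [-0.001 -0.    -1.   ]
```

{"fn": "play_rows", "kwargs": {"deltas": [{"wx": 0, "wy": 0, "wz": -2, "x": 0, "y": 0, "z": 0, "fingers": 1}, {"wx": 0, "wy": 0, "wz": -4, "x": 0, "y": 0, "z": 0, "fingers": 1}, {"wx": 0, "wy": 0, "wz": -4, "x": 0, "y": 0, "z": 0, "fingers": 1}]}}

```text
time: 12.12
tool_pos: [0.5435, 0.0897, 0.2341]
tcp_rot: [2.051, 0.323, -2.054]
wrist_force: [-5.5, -2.3, 1.1]
width: 0.184
```

```bash
python3 st.py
```

```text
t 12.125 yaw -72.09 pos [0.5435 0.0897 0.2341] F [-5.47 -2.25  1.13] T [-0.007  0.823 -0.034] q6 78.89 tq6 0.078 w 0.184 tilt [-0.001 -0.    -1.   ]
```

{"fn": "play_rows", "kwargs": {"deltas": [{"wx": 0, "wy": 0, "wz": -2, "x": -1, "y": -0.5, "z": 0, "fingers": 1}, {"wx": 0, "wy": 0, "wz": -4, "x": -1, "y": -0.5, "z": 0, "fingers": 1}, {"wx": 0, "wy": 0, "wz": -4, "x": -1, "y": -0.5, "z": 0, "fingers": 1}]}}

```text
time: 12.5
tool_pos: [0.5434, 0.0898, 0.2342]
tcp_rot: [2.094, 0.255, -2.092]
wrist_force: [0.2, 0.9, -3.3]
width: 0.181
```

```bash
python3 st.py
```

```text
t 12.5 yaw -76.13 pos [0.5434 0.0898 0.2342] F [ 0.18  0.94 -3.28] T [0.388 0.143 0.08 ] q6 82.89 tq6 0.142 w 0.181 tilt [ 0.001  0.001 -1.   ]
```

{"fn": "play_rows", "kwargs": {"deltas": [{"wx": 0, "wy": 0, "wz": -2, "x": 0, "y": 0, "z": 0, "fingers": 1}, {"wx": 0, "wy": 0, "wz": -4, "x": 0, "y": 0, "z": 0, "fingers": 1}, {"wx": 0, "wy": 0, "wz": -4, "x": 0, "y": 0, "z": 0, "fingers": 1}]}}

```text
time: 12.88
tool_pos: [0.5434, 0.0898, 0.2342]
tcp_rot: [2.133, 0.185, -2.131]
wrist_force: [2.3, 3.7, -5.8]
width: 0.181
```

```bash
python3 st.py
```

```text
t 12.875 yaw -80.14 pos [0.5434 0.0898 0.2342] F [ 2.28  3.7  -5.76] T [ 0.807 -0.218  0.206] q6 86.89 tq6 0.298 w 0.181 tilt [ 0.001  0.001 -1.   ]
```

{"fn": "play_rows", "kwargs": {"deltas": [{"wx": 0, "wy": 0, "wz": -2, "x": 0, "y": 0, "z": 0, "fingers": 1}, {"wx": 0, "wy": 0, "wz": -3, "x": 0, "y": 0, "z": 0, "fingers": 1}, {"wx": 0, "wy": 0, "wz": -3, "x": 0, "y": 0, "z": 0, "fingers": 1}]}}

```text
time: 13.25
tool_pos: [0.5434, 0.0898, 0.2342]
tcp_rot: [2.161, 0.13, -2.159]
wrist_force: [2.3, 4.9, -5.0]
width: 0.177
```

```bash
python3 st.py
```

```text
t 13.25 yaw -83.15 pos [0.5434 0.0898 0.2342] F [ 2.35  4.94 -5.03] T [ 0.968 -0.433  0.384] q6 89.91 tq6 0.398 w 0.177 tilt [ 0.001  0.001 -1.   ]
```

Resistance climbed from 0.08 to 0.21 to 0.38 N m over 7°, which is more than any click, at 131° from the start. That puts click zero at 120°, five clicks from the start. I'll hold here briefly to confirm.

{"fn": "play_rows", "kwargs": {"deltas": [{"wx": 0, "wy": 0, "wz": 0, "x": 0, "y": 0, "z": 0, "fingers": 1}, {"wx": 0, "wy": 0, "wz": 0, "x": 0, "y": 0, "z": 0, "fingers": 1}, {"wx": 0, "wy": 0, "wz": 0, "x": 0, "y": 0, "z": 0, "fingers": 1}]}}

```text
time: 13.62
tool_pos: [0.5434, 0.0898, 0.2342]
tcp_rot: [2.161, 0.13, -2.159]
wrist_force: [2.7, 4.1, -5.5]
width: 0.183
```

```bash
python3 st.py; python3 wr.py w5.png >/dev/null
```

```text
t 13.625 yaw -83.16 pos [0.5434 0.0898 0.2342] F [ 2.69  4.11 -5.51] T [ 0.999 -0.433  0.371] q6 89.91 tq6 0.36 w 0.183 tilt [ 0.001  0.001 -1.   ]
```

View pics/w5.png

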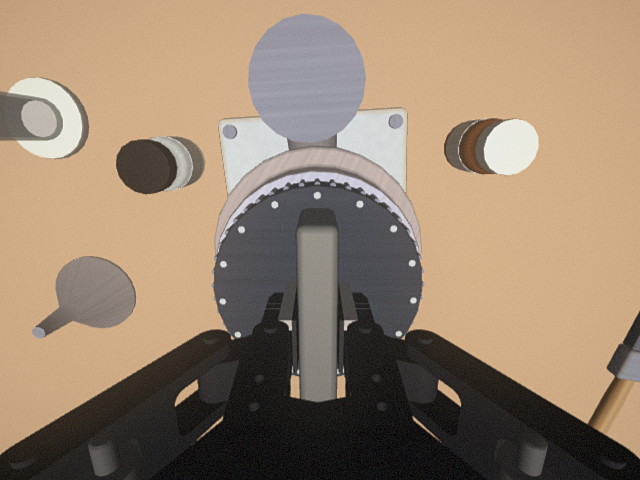

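Holding steady at 0.37 N m, with the bar still aligned in the jaws at (318,300). Now I'll turn anticlockwise 83°, to 72° open of click zero.

{"fn": "play_rows", "kwargs": {"deltas": [{"wx": 0, "wy": 0, "wz": 4, "x": -0.5, "y": 0.5, "z": 0, "fingers": 1}, {"wx": 0, "wy": 0, "wz": 8, "x": 0, "y": 0.5, "z": 0, "fingers": 1}, {"wx": 0, "wy": 0, "wz": 12, "x": 0, "y": 0.5, "z": 0, "fingers": 1}, {"wx": 0, "wy": 0, "wz": 16, "x": 0, "y": 0.5, "z": 0, "fingers": 1}, {"wx": 0, "wy": 0, "wz": 20, "x": 0, "y": 0.5, "z": 0, "fingers": 1}, {"wx": 0, "wy": 0, "wz": 24, "x": 0, "y": 0.5, "z": 0, "fingers": 1}, {"wx": 0, "wy": 0, "wz": 28, "x": 0, "y": 0.5, "z": 0, "fingers": 1}, {"wx": 0, "wy": 0, "wz": 32, "x": 0, "y": 0, "z": 0, "fingers": 1}, {"wx": 0, "wy": 0, "wz": 36, "x": 0, "y": 0, "z": 0, "fingers": 1}, {"wx": 0, "wy": 0, "wz": 40, "x": 0, "y": 0, "z": 0, "fingers": 1}, {"wx": 0, "wy": 0, "wz": 43, "x": 0, "y": 0, "z": 0, "fingers": 1}, {"wx": 0, "wy": 0, "wz": 43, "x": 0, "y": 0, "z": 0, "fingers": 1}]}}

```text
time: 15.18
tool_pos: [0.5437, 0.0891, 0.2342]
tcp_rot: [1.705, 0.79, -1.703]
wrist_force: [3.6, 2.9, -6.8]
width: 0.185
```

```bash
python3 st.py
```

```text
t 15.175 yaw -40.18 pos [0.5437 0.0891 0.2342] F [ 3.57  2.95 -6.75] T [ 0.467 -0.459  0.09 ] q6 46.93 tq6 -0.074 w 0.185 tilt [ 0.002 -0.    -1.   ]
```

{"fn": "play_rows", "kwargs": {"deltas": [{"wx": 0, "wy": 0, "wz": 4, "x": 0, "y": 0, "z": 0, "fingers": 1}, {"wx": 0, "wy": 0, "wz": 8, "x": 0, "y": 0, "z": 0, "fingers": 1}, {"wx": 0, "wy": 0, "wz": 12, "x": 0, "y": 0, "z": 0, "fingers": 1}, {"wx": 0, "wy": 0, "wz": 16, "x": 0, "y": 0, "z": 0, "fingers": 1}, {"wx": 0, "wy": 0, "wz": 20, "x": 0, "y": 0, "z": 0, "fingers": 1}, {"wx": 0, "wy": 0, "wz": 24, "x": 0, "y": 0, "z": 0, "fingers": 1}, {"wx": 0, "wy": 0, "wz": 28, "x": 0, "y": 0, "z": 0, "fingers": 1}, {"wx": 0, "wy": 0, "wz": 32, "x": 0, "y": 0, "z": 0, "fingers": 1}, {"wx": 0, "wy": 0, "wz": 36, "x": 0, "y": 0, "z": 0, "fingers": 1}, {"wx": 0, "wy": 0, "wz": 40, "x": 0, "y": 0, "z": 0, "fingers": 1}, {"wx": 0, "wy": 0, "wz": 40, "x": 0, "y": 0, "z": 0, "fingers": 1}]}}

```text
time: 16.55
tool_pos: [0.5445, 0.0888, 0.2342]
tcp_rot: [1.212, 1.205, -1.21]
wrist_force: [7.2, 1.4, -8.2]
width: 0.183
```

```bash
python3 st.py
```

```text
t 16.55 yaw -0.17 pos [0.5445 0.0888 0.2342] F [ 7.24  1.36 -8.15] T [ 0.318 -0.823  0.102] q6 6.92 tq6 -0.052 w 0.183 tilt [ 0.003 -0.001 -1.   ]
```

{"fn": "play_rows", "kwargs": {"deltas": [{"wx": 0, "wy": 0, "wz": 0, "x": 1.5, "y": 0, "z": 0, "fingers": 1}, {"wx": 0, "wy": 0, "wz": 0, "x": 1.5, "y": 0, "z": 0, "fingers": 0.4}, {"wx": 0, "wy": 0, "wz": 0, "x": 1.5, "y": 0, "z": 0, "fingers": -0.2}, {"wx": 0, "wy": 0, "wz": 0, "x": 1.5, "y": 0, "z": 0, "fingers": -1}, {"wx": 0, "wy": 0, "wz": 0, "x": 1.5, "y": 0, "z": 0, "fingers": -1}, {"wx": 0, "wy": 0, "wz": 0, "x": 1.5, "y": 0, "z": 0, "fingers": -1}, {"wx": 0, "wy": 0, "wz": 0, "x": 1.5, "y": 0, "z": 0, "fingers": -1}, {"wx": 0, "wy": 0, "wz": 0, "x": 1.5, "y": 0, "z": 20, "fingers": -1}, {"wx": 0, "wy": 0, "wz": 0, "x": 1.5, "y": 0, "z": 50, "fingers": -1}, {"wx": 0, "wy": 0, "wz": 0, "x": 1.5, "y": 0, "z": 90, "fingers": -1}, {"wx": 0, "wy": 0, "wz": 0, "x": 1.5, "y": 0, "z": 90, "fingers": -1}, {"wx": 0, "wy": 0, "wz": 0, "x": 1.5, "y": 0, "z": 90, "fingers": -1}]}}

```text
time: 18.05
tool_pos: [0.5446, 0.0894, 0.3252]
tcp_rot: [1.211, 1.207, -1.21]
wrist_force: [0.5, -0.2, 0.3]
width: 0.997
```

```bash
python3 wr.py w6.png; python3 - <<'E'
from h import *
c=eyes.read_camera('side');save('t6.png',c['frame'])
E
```

```text
time 18.1
q [ 0.1175 -0.0069  1.7779 -0.      1.3711  0.1194]
joint_vel [-0.0004  0.0124  0.0201  0.0001 -0.0045 -0.0017]
joint_torque [ 4.50000e-03 -3.83198e+01 -3.86973e+01  0.00000e+00 -2.04000e-02
  1.00000e-04]
tool_pos [0.5442 0.0893 0.3241]
tcp_rot [ 1.2102  1.2087 -1.211 ]
wrist_force [-0.463   0.6381  0.4782]
torque [-0.0227 -0.0255  0.0628]
width 0.9993
jaw yaw -0.10269647145010606
2909 [0.54387542 0.09134535 0.24093373] ((543.6992797851562, 88.80423736572266), (16.004310607910156, 83.0142822265625), 0.3868773877620697)
11451
((543.5676879882812, 87.96511840820312), 53.56612014770508)
```

View pics/w6.png

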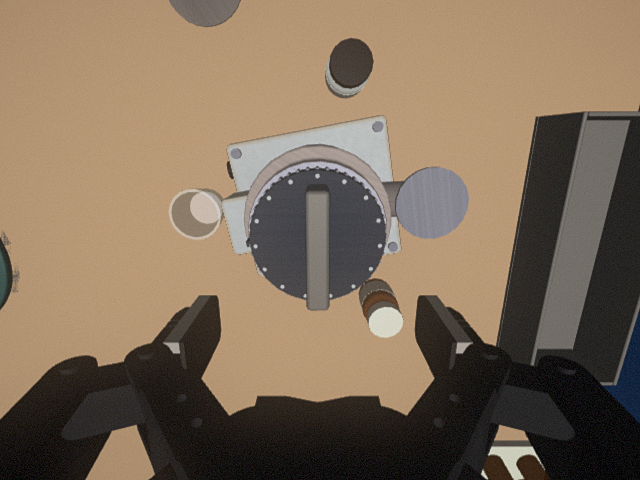

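View pics/t6.png

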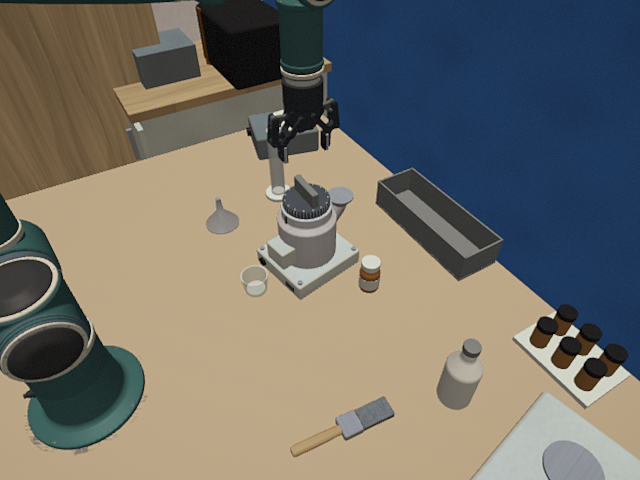

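The ring has been let go and rests at 0.4°, against 47.9° at the start. That is two whole clicks clockwise of the start, so three open of touching. The bystanders sit where they were in both views.

```bash
python3 -c "
from h import *
print(finish_job())"
```

```text
the job is handed in; nothing more can be done
None
```

I set the mill's ring to three clicks open of the touching point, let go of it, and handed the job in after about 18 s. The hand-in gave no verdict.

**Touching point:** I gripped the bar at 20 N and turned it clockwise in small steps. The torque climbed from 0.08 to 0.21 to 0.38 N m over the last 7°, more than any click gives, and I held it at 0.37 N m, well below the 0.55 N m jam level. This happened 131° from the start, which puts click zero five clicks (120°) from where the ring began.

**Back-off:** I turned the ring 83° anticlockwise, opened the jaws and lifted clear.

**Last checks:**
- **Ring:** the wrist camera showed the released bar at 0.4°, against 47.9° at the start. That is two whole clicks (within 0.5°) clockwise of the start, so three clicks open of touching.
- **Bystanders:** the final wrist and side pictures showed nothing moved. I judged this by eye and did not measure it.
- **Torque readings:** below the burrs the torque was noisy, by about 0.05–0.1 N m, partly from small sideways forces of up to 8 N. The single clicks could therefore only be made out roughly, but the burr contact was clear on both the wrist and joint 6 torque.

My first move call was refused because the rows lacked some keys, and nothing moved.

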